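# Ratchet the filter press shut and start the pump

## Task

Close the filter press: work its black-gripped lever back and forth between the two stop pins (it clamps on the clockwise strokes, seen from above) until the foot sits tight on the filter holder and the lever will not clamp any further. Then swing the lever back to rest against the green pin, and start the pump by pressing the console's green key just until it clicks, not down to its hard stop, and let it come up again. Do not shift or knock over the glassware and boxes standing around.

Things in the scene. Friction and masses are not known exactly. Their poses are not given: they have to be found in the camera images.
- pivot (a point): A point on the lever's upright turning axis, 158 mm above the bench (grip height). Round it stands the fixed press, 150 x 170 mm in plan: steel columns, blue bridge (top at 106 mm), yellow round ratchet head (73 mm diameter, top at 140 mm) and the 20 mm steel spindle sticking up to at most 182 mm. The middle of the lever's swing lies along the point's -x (roughly towards the robot), 0.70 rad from either end.
- grip (a point): Centre of the lever's black upright revolving grip: 27 mm diameter, 52 mm tall (132 to 184 mm above the bench), 125 mm out from the turning axis. The flat steel lever bar that carries it lies just below, top at 129 mm. The grip turns freely on its pin, so a hand holding it need not turn with the lever.
- lever (a joint): Angle of the ratchet lever, rad: 0 at the green stop pin, 1.40 at the black one; grows clockwise seen from above. Growing strokes drive the screw once the pawl has caught (teeth 0.52 rad apart, so up to that much of a stroke may be lost); falling strokes run free. Clamping takes 6 N at the grip, return 2 N; it stays where left. Once the foot is seated it goes firm (forced past 20 N it may slip a tooth, harmlessly).
- foot (a joint): Descent of the clamping foot, m: 0 fully raised (it starts 2 to 8 mm lower), 0.020 seated on the filter holder (it goes no further). 1 rad of driven lever stroke lowers it 5.7 mm. It cannot be moved except with the lever.
- foot_face (a point): Centre of the underside of the foot (rubber-faced disc, 54 mm diameter) under the bridge; 72 mm above the bench when raised, 52 mm when seated.
- holder_top (a point): Centre of the top of the steel filter holder (82 mm diameter) on which the foot must sit, 52 mm above the bench; part of the press.
- key_top (a point): Centre of the top face of the console's green round key: 34 mm diameter, 56 mm above the bench when up, 13 mm above the white console's grey panel (console 120 x 150 mm, fixed), in a low black bezel. It is pressed straight down.
- key (a joint): Travel of the green key, m: 0 up, hard stop at 0.008. The force rises to a peak of about 5 N at 2 to 2.5 mm, then falls to about 3.5 N by 4 mm: that is the click (done from 3.5 mm on; keep short of 7 mm). It springs back when let go.
- rinse_bottle: White plastic rinse bottle with cap, 68 mm diameter, 154 mm tall, loose; origin under its centre. Bystander.
- tip_box: Pipette-tip box, white with a green top, 71 x 115 x 52 mm, loose; origin under its centre. Bystander.
- flask: Small conical glass flask, 68 mm diameter, 105 mm tall, loose; origin under its centre. Bystander.
- beaker: Glass beaker, 84 mm diameter, 92 mm tall, loose; origin under its centre. Bystander.
Not all that is in view belongs to the job. Of the things that look like the part that bears key_top, the smaller one is meant.

How it is judged:
By the outcome, as a careful person would: the job done as asked, in the order asked, and still so for the second after the job is handed in, with the robot touching nothing.
It also fails if it takes over 72 s, if anything falls off the work surface, if the arm or the gripper's body presses on something with over 40 N, if the wrist force passes 120 N, or if a joint passes its speed limit or range.

## Robot

A 7-joint arm with a two-finger parallel gripper is mounted at the origin on a cart in front of the work surface, level with it; the furniture and walls round the work are solid. World frame = base frame: x ahead of the robot, y to its left, z up, the work surface at z = 0. Lengths are in mm, angles in rad, forces in N, time in s.
With the tool pointing down it reaches from about 400 to 850 mm from the base axis. Payload 10.4 kg.
Tool frame: the origin (TCP) lies midway between the tips of the shut fingers; the grasp point (between the pads) lies 19 mm behind it; z points along the fingers, y is the line along which they close (so a half turn about z gives the same grasp; the last joint's range is limited). The gripper opens to 85 mm and grips with 20 to 120 N. Pads are 22 mm wide; open, the fingers measure 114 mm over their backs; the gripper's body (76 mm by 85 mm) begins 54 mm behind the grasp point. The pads swing forward as they close: fully open they stand 13 mm farther back than shut.
Start: joints at [-1.239, 0.332, -0.065, 1.46, 0.022, 1.35, -0.088], TCP at [217.115, 586.099, 231.338] pointing down, gripper open.
Joint ranges: [-2.6, 2.6], [-0.5, 2.12], [-1.47, 1.34], [0.16, 2.42], [-1.27, 4.41], [0.06, 2.06], [-2.6, 2.6]. Speed limits (rad/s): [2.22, 2.22, 2.79, 2.79, 3.14, 3.14, 3.14].

## Interface

Orientations are given as [roll, pitch, yaw] about the fixed x, y, z axes, in that order (R = Rz(yaw) Ry(pitch) Rx(roll)).
In Python, from workcell import sense, imaging, job gives the robot as it stands. The module is installed in compiled form; this text tells all that it offers.
- The arm moves only by the tool apply_moves, never from a script. Its arguments are lists of equal length, an entry for each row: "delta_pos": the shift along the tool's x, y, z in mm, a list of three; "roll": the turn about the tool's z in rad. In form: {"delta_pos": [[dx, dy, dz], ...], "roll": [roll, ...]}. A call has 1 to 10 rows; each row is the pose to reach, as a shift and turn from the pose commanded when the call began, along the tool's axes at that moment; what a row does not reach only later rows make up. A row lasts 1/8 s, in which the tool goes at most 62.5 mm and 10.7 degrees, less where a joint would pass 70% of its speed; a pose out of reach is approached as far as the arm can. A call with a gripper value outside its range is refused whole. "claw" is the closure, from -1 (fully open) to 1 (shut), set as the call begins (left out, the last holds). The fingers move at their own pace and stop on an object; "squeeze" is the grip in N (left out, the last holds). Time passes only in rows, so rows that repeat a pose let the fingers close. It gives the time, the measured TCP pose, the force, the opening and the grip force at its end, in the units of the state.
- sense(): the state, without advancing time (a new reading comes with each control period).
- imaging.get_image(name): name is "scene" or "top" or "wrist"; returns the picture (400x640x3 uint8, red, green, blue); there is no depth.
- imaging.camera_info(name): a dict with "intrinsics" (3x3 intrinsics, pixels), "rvec" (rotation vector, rad) and "tvec" (3), from world to camera coordinates, as OpenCV has them. Camera axes: x right, y down, z forward; pixel columns grow to the right and rows downward; lengths in mm; the calibration is good to about 2 mm. A picture is of the moment at which its call begins: read the wrist's pose just before it. camera_info takes no time and is no camera call; for the wrist camera it gives the pose at the moment of the call.
- job.close_job(): hands the job in; it is judged then, once.
The state is a dict: "clock": time; "joints": joint angles; "joint_vel": joint speeds; "effort": joint torques, N m; "tool_pos": TCP position; "ee_rot": TCP orientation; "contact_force": force on the tool from outside, world axes, zero at the start; "ft_torque": the same for the moment, N m; "grip_width": finger opening in mm; "grip_force": force on a finger pad.
Only numpy, scipy, OpenCV 4.12 (cv2) and the standard library are available. Lean on these libraries where they do the work, as an engineer would, in place of code of your own. Each camera call takes 0.05 s, during which the arm holds its last target. There are 200 camera calls.

## Working session

There is one attempt and no reset: what is moved stays moved. The work goes in short steps, Python scripts to look and compute and a tool call to move; the robot and the scene stay as the last step left them, time stands still between calls to the robot, and variables do not carry over. Pictures are saved under pics/ and viewed, at most 12 in all, crops included, and the job is handed in when it is done.

Besides the shell and the picture viewer there is one more tool, called after "Emit:" as name(argument=value, ...), one argument or row to a line, values as JSON. apply_moves: Moves the arm, as the interface text tells. Its arguments: {"type":"object","properties":{"delta_pos":{"type":"array","items":{"type":"array","items":{"type":"number"}}},"roll":{"type":"array","items":{"type":"number"}},"claw":{"type":"number"},"squeeze":{"type":"number"}},"required":["delta_pos","roll"]}

```bash
mkdir -p pics; cat > h.py <<'E'
import numpy as np, cv2
from workcell import sense, imaging, job
def cam(n):
    c=imaging.camera_info(n);K=np.array(c["intrinsics"],float);R=cv2.Rodrigues(np.array(c["rvec"],float))[0];t=np.array(c["tvec"],float).ravel();return K,R,t
def ray(n,u,v,z,c=None):
    K,R,t=c or cam(n);d=R.T@np.linalg.solve(K,[u,v,1.]);o=-R.T@t;return o+d*(z-o[2])/d[2]
def proj(n,p,c=None):
    K,R,t=c or cam(n);q=K@(R@np.array(p,float)+t);return q[:2]/q[2]
def snap(n,f):
    im=imaging.get_image(n);cv2.imwrite('pics/'+f,im[:,:,::-1]);return im
E
python3 - <<'E'
from h import *
s=sense();print(s)
for n in("scene","top"):
    snap(n,n+'1.png');K,R,t=cam(n);print(n,(-R.T@t).round(),R.round(2).tolist(),K[0,0])
E
```

```text
{'clock': 0.0, 'joints': array([-1.23863437,  0.33290349, -0.0646853 ,  1.46095191,  0.02161597,
        1.34993604, -0.08844609]), 'joint_vel': array([ 0.00011356,  0.00097151, -0.00015879,  0.00011627,  0.00052606,
        0.00151769, -0.00267022]), 'effort': array([-4.53235943e-04, -6.25465465e+01,  4.84872074e-02, -3.91591930e+01,
        1.61531934e-02,  1.00628956e-02,  9.50155027e-05]), 'tool_pos': array([216.98761717, 585.70476495, 230.4911179 ]), 'ee_rot': array([-3.14009259e+00,  9.12981000e-05,  2.78689550e+00]), 'contact_force': array([-0.45527681,  0.11465538,  0.08619943]), 'ft_torque': array([-0.01651169,  0.04834132,  0.02126411]), 'grip_force': 0.0, 'grip_width': 85.26481932929543}
scene [-839.  699. 1223.] [[-0.49, -0.87, 0.02], [-0.51, 0.26, -0.82], [0.71, -0.41, -0.58]] 516.4051945177873
top [ 323. -114. 1817.] [[0.0, -1.0, -0.0], [-0.99, -0.0, -0.12], [0.12, 0.0, -0.99]] 432.33686666547436
```

View pics/top1.png

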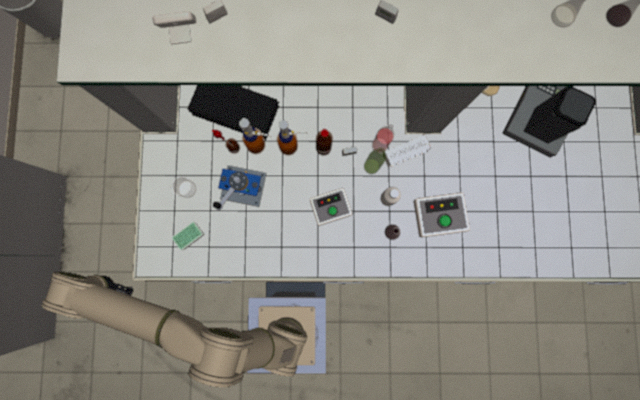

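View pics/scene1.png

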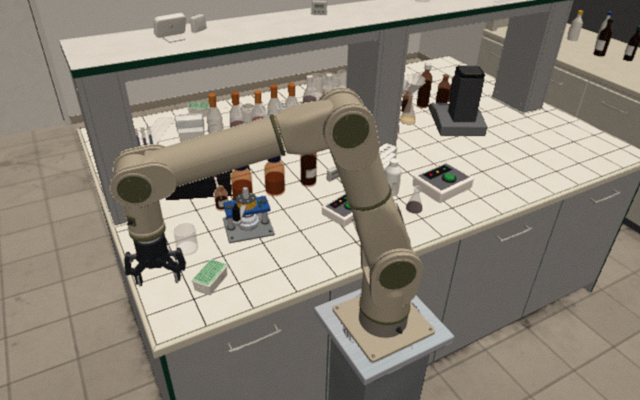

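The top view shows the press at (240,185) with its black grip at (217,206), and the robot base near (288,340). Two things could be the key:
- the small console's green key at (333,210)
- the large console's green key at (445,221), which is the decoy

By the description I choose the small one at (333,210). Bystanders are the beaker (185,187), tip box (188,236), rinse bottle (391,196) and flask (392,231). In the scene view the arm partly hides the small console, near (342,207). I'll check the choice in a close crop.

```bash
python3 - <<'E'
from h import *
im=cv2.imread('pics/top1.png');c=cam('top')
cr=im[150:260,165:365];cv2.imwrite('pics/crop1.png',cv2.resize(cr,None,fx=4,fy=4,interpolation=cv2.INTER_CUBIC))
hsv=cv2.cvtColor(im,cv2.COLOR_BGR2HSV)
m=cv2.inRange(hsv,(45,120,50),(85,255,255))
n,l,st,ce=cv2.connectedComponentsWithStats(m)
for i in range(1,n):
    if st[i,4]>20: print('green',st[i],ce[i].round(1),ray('top',*ce[i],56,c).round())
m=cv2.inRange(hsv,(15,80,80),(35,255,255));m[:150]=0;m[250:]=0
n,l,st,ce=cv2.connectedComponentsWithStats(m)
for i in range(1,n):
    if st[i,4]>5: print('yel',st[i],ce[i].round(1),ray('top',*ce[i],140,c).round())
for nm,u,v,z in [('grip',217,205.5,184),('spindle',239,180,182),('beaker',185,187,92),('tip',188,236,52),('bottle',391,196,154),('flask',392,231,105)]: print(nm,ray('top',u,v,z,c).round())
print('shelf? row83', [ray('top',240,83,z,c).round() for z in (300,500,700)])
E
```

```text
green [329 207   8   8  49] [332.1 210.3] [ 506. -187.   56.]
green [439 215  12  11 100] [444.8 220.4] [ 465. -647.   56.]
yel [327 199   3   3   7] [328.  199.7] [ 538. -167.  140.]
yel [440 204   4   4  14] [441.5 205.3] [ 517. -611.  140.]
grip [509. 256. 184.]
spindle [608. 175. 182.]
beaker [595. 408.  92.]
tip [399. 400.  52.]
bottle [ 552. -412.  154.]
flask [ 419. -422.  105.]
shelf? row83 [array([948., 159., 300.]), array([866., 123., 500.]), array([783.,  87., 700.])]
```

View pics/crop1.png

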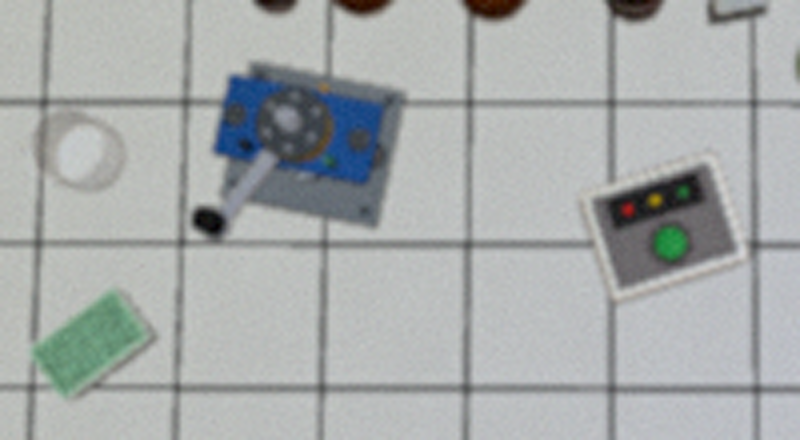

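The close crop confirms the small console: green round key at crop (671,243), with red, yellow and green lamps above it. The lever runs from the spindle (288,118) to the grip (210,220). The green pin is at (330,160) and the black pin at (245,147), so the lever now stands near the black end. Moving over the grip.

Emit:
apply_moves(
  delta_pos=[
    [-38,-20,-6],
    [-78,-42,-12],
    [-116,-62,-18],
    [-155,-83,-24],
    [-194,-104,-30],
    [-233,-125,-36],
    [-272,-146,-42],
    [-311,-166,-48],
    [-350,-187,-54],
    [-388,-208,-60],
  ],
  roll=[0,0,0,0,0,0,0,0,0,0],
  claw=-1,
  squeeze=30,
)

```text
clock: 1.35
tool_pos: [509.4, 255.0, 291.2]
ee_rot: [-3.141, -0.0, 2.787]
contact_force: [0.9, 0.5, -0.2]
grip_width: 85.1
grip_force: 0.0
```

```bash
python3 - <<'E'
from h import *
s=sense();print(s['clock'],s['tool_pos'],s['ee_rot'],s['joints'])
c=cam('wrist');im=snap('wrist','w1.png');np.savez('w1.npz',K=c[0],R=c[1],t=c[2])
print(proj('wrist',(509,256,184),c),proj('wrist',(608,175,182),c),(-c[1].T@c[2]).round())
snap('top','top2.png');snap('scene','scene2.png')
E
```

```text
1.35 [509.35405228 254.97059401 291.21476776] [-3.14127005e+00 -3.49298993e-04  2.78682546e+00] [-0.73523739  0.1807187   0.22144954  1.52978705 -0.03991055  1.43598615
  0.70413452]
[319.39735266 195.35245145] [277.29000006 313.28628028] [445. 280. 435.]
```

View pics/w1.png

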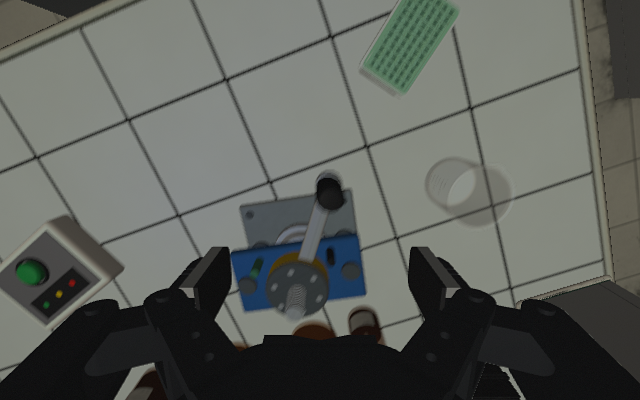

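Wrist view: grip top near (330,193), ratchet head centre near (298,284), spindle tip near (295,305), green pin at (257,267), black pin at (331,257). The console is at the left with its key at (31,271).

```bash
python3 - <<'E'
from h import *
d=np.load('w1.npz');c=(d['K'],d['R'],d['t']);im=cv2.imread('pics/w1.png')
for z in(132,184): print('grip proj',z,proj('w',(509,256,z),c))
g=cv2.cvtColor(im,cv2.COLOR_BGR2GRAY)
m=(g[160:225,300:360]<45).astype(np.uint8);n,l,st,ce=cv2.connectedComponentsWithStats(m)
for i in range(1,n):
    if st[i,4]>30: print('black',st[i]+[300,160,0,0,0],ce[i]+[300,160])
for nm,u,v,z in [('griptop',330,193,184),('head',298,284,140),('spin',295,305,182),('spin170',295,305,170),('gpin',257,262,120),('bpin',331,250,120),('key',31,270,56)]: print(nm,ray('w',u,v,z,c).round(1))
hsv=cv2.cvtColor(im,cv2.COLOR_BGR2HSV);m=cv2.inRange(hsv,(45,120,40),(85,255,255));m[:,100:]=0
n,l,st,ce=cv2.connectedComponentsWithStats(m)
for i in range(1,n):
    if st[i,4]>100: print('key',st[i],ce[i],ray('w',*ce[i],56,c).round(1))
cv2.imwrite('pics/w1c.png',cv2.resize(im[160:330,220:380],None,fx=3.5,fy=3.5,interpolation=cv2.INTER_CUBIC))
E
```

```text
grip proj 132 [319.43668481 182.11718352]
grip proj 184 [319.39735266 195.35245145]
black [316 178  30  33 730] [329.43287671 193.82465753]
griptop [510.2 265.3 184. ]
head [608.  193.8 140. ]
spin [605.3 194.8 182. ]
spin170 [612.9 190.8 170. ]
gpin [575.5 153.8 120. ]
bpin [591.1 239.7 120. ]
key [ 502.5 -176.3   56. ]
key [ 17 262  25  23 427] [ 29.17096019 272.91569087] [ 505.5 -181.5   56. ]
```

View pics/w1c.png

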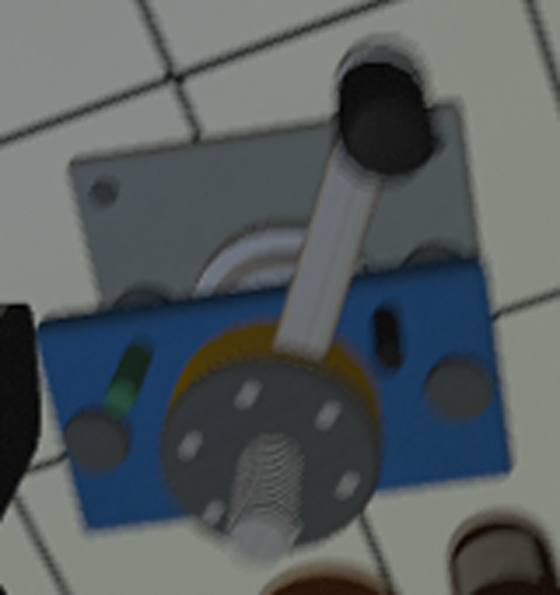

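Crop: grip top disc at full-image pixel (331.7,197), head disc centre (297.7,288.6), pin bases green (260,260) and black (330,249) on the bridge. The lever is a little short of the black pin.

```bash
python3 - <<'E'
from h import *
d=np.load('w1.npz');c=(d['K'],d['R'],d['t'])
G=ray('w',331.5,197,184,c);H=ray('w',297.7,288.6,140,c);g=ray('w',260,260,106,c);b=ray('w',330,249,106,c)
print('wrist',G,H,g,b,np.linalg.norm((G-H)[:2]))
A=lambda p:np.degrees(np.arctan2(*(p-H)[1::-1]))
print(A(G),A(g)%360,A(b))
# bridge corners front edge z106: left(40,322) right(480,262)
l=ray('w',220+40/3.5,160+322/3.5,106,c);r=ray('w',220+480/3.5,160+262/3.5,106,c);print('front',l,r,np.degrees(np.arctan2(*(r-l)[1::-1])))
t=cam('top')
print('top head',ray('top',238.4,180,140,t),'grip',[ray('top',217.3,u,184,t) for u in(205,)])
im=cv2.imread('pics/scene2.png')
print(proj('scene',G),proj('scene',H))
E
```

```text
wrist [514.05209793 265.34980237 184.        ] [613.26309333 191.35127417 140.        ] [580.10329032 152.69254744 106.        ] [595.90835726 237.24035028 106.        ] 123.76834725616014
143.28183846329364 229.37841863135364 110.71605815928997
front [558.38563148 124.68759377 106.        ] [589.88137549 273.52685925 106.        ] 78.05194856885345
top head [615.63116025 184.91202074 140.        ] grip [array([511.34771809, 254.98882698, 184.        ])]
[234.80644949 207.32232631] [245.19079522 196.93873228]
```

Emit:
apply_moves(
  delta_pos=[
    [-1,7,30],
    [-1,7,65],
    [-1,7,100],
    [-1,7,130],
    [-1,7,152],
    [-1,7,152],
  ],
  roll=[0,0,0,0,0,0],
)

```text
clock: 2.25
tool_pos: [510.2, 263.0, 137.5]
ee_rot: [-3.139, -0.003, 2.788]
contact_force: [0.7, 0.1, 0.5]
grip_width: 85.3
grip_force: 0.0
```

Emit:
apply_moves(
  delta_pos=[
    [0,0,0],
    [0,0,0],
    [0,0,0],
    [0,0,0],
    [0,0,0],
    [0,0,0],
  ],
  roll=[0,0,0,0,0,0],
  claw=1,
)

```text
clock: 3.0
tool_pos: [512.4, 262.9, 140.1]
ee_rot: [3.14, 0.001, 2.787]
contact_force: [-0.5, 0.7, 6.7]
grip_width: 26.1
grip_force: 31.3
```

```bash
python3 - <<'E'
from h import *
s=sense();print(s)
snap('wrist','w2.png')
E
```

```text
{'clock': 3.0, 'joints': array([-0.72766886,  0.29035903,  0.20658182,  1.72145217, -0.06528631,
        1.13512045,  0.71417459]), 'joint_vel': array([-5.19567304e-04,  1.76734793e-03,  7.45970310e-05,  5.03553429e-04,
        3.70588267e-05, -1.36393781e-03,  4.04052602e-04]), 'effort': array([ 6.27240390e-01, -5.21745086e+01,  3.53496596e+00, -3.40661716e+01,
        3.30705224e-01, -2.26319600e-01,  1.59513173e-03]), 'tool_pos': array([512.35717004, 262.91291456, 140.06548822]), 'ee_rot': array([3.14030564e+00, 5.08691314e-04, 2.78696885e+00]), 'contact_force': array([-0.54134462,  0.68123887,  6.67085095]), 'ft_torque': array([ 0.13246558,  0.25932237, -0.00952349]), 'grip_force': 31.278506290982477, 'grip_width': 26.14975530988891}
```

View pics/w2.png

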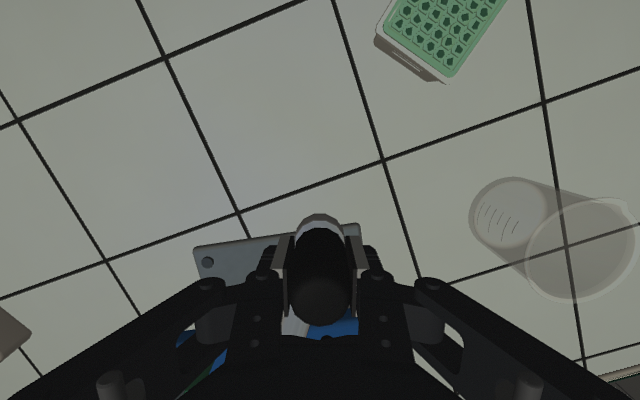

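Wrist view: the grip sits centred between the pads at about (320,275). Width is 26 mm, so it is held. Next I compute the arcs.

```bash
cat > arc.py <<'E'
from h import *
import sys
def arc(P,a0,a1,n=9,r=125):
    y=sense()['ee_rot'][2];ex=np.array([np.cos(y),np.sin(y)]);ey=np.array([np.sin(y),-np.cos(y)])
    f=lambda a:np.array(P)+r*np.array([np.cos(np.radians(a)),np.sin(np.radians(a))])
    return [[int(round((f(a)-f(a0))@ex)),int(round((f(a)-f(a0))@ey)),0] for a in np.linspace(a0,a1,n+1)[1:]]
E
python3 - <<'E'
from arc import *
P=(613,188.5)
print('to green',arc(P,143.5,207.5));print('clamp',arc(P,207.5,129.5));print('back',arc(P,129.5,207.5))
E
```

```text
to green [[3, -15, 0], [5, -31, 0], [4, -46, 0], [2, -61, 0], [-2, -76, 0], [-8, -91, 0], [-16, -104, 0], [-25, -116, 0], [-36, -127, 0]]
clamp [[13, 14, 0], [24, 29, 0], [32, 46, 0], [38, 64, 0], [41, 83, 0], [41, 102, 0], [38, 120, 0], [32, 138, 0], [24, 155, 0]]
back [[8, -17, 0], [14, -35, 0], [17, -54, 0], [17, -73, 0], [14, -91, 0], [8, -109, 0], [0, -126, 0], [-11, -142, 0], [-24, -155, 0]]
```

Emit:
apply_moves(
  delta_pos=[
    [3,-15,-1],
    [5,-31,-1],
    [4,-46,-1],
    [2,-61,-1],
    [-2,-76,-1],
    [-8,-91,-1],
    [-16,-104,-1],
    [-25,-116,-1],
    [-36,-127,-1],
    [-36,-127,-1],
  ],
  roll=[0,0,0,0,0,0,0,0,0,0],
)

```text
clock: 4.3
tool_pos: [503.6, 130.8, 140.3]
ee_rot: [3.138, 0.004, 2.786]
contact_force: [13.9, 7.5, -11.5]
grip_width: 26.1
grip_force: 31.2
```

```bash
python3 - <<'E'
from h import *
im=snap('wrist','w3.png')
E
```

```text
(no output)
```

View pics/w3.png

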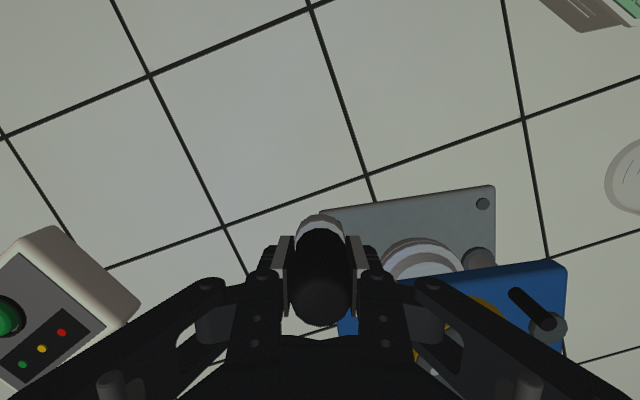

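The grip is still held at (320,275), with the lever near the green side. A small radial error loads the lever by about 16 N, so I shift 2 mm and make the first clamping stroke.

Emit:
apply_moves(
  delta_pos=[
    [13,16,1],
    [24,31,1],
    [32,48,1],
    [38,66,1],
    [41,85,1],
    [41,104,1],
    [38,122,1],
    [32,140,1],
    [25,155,1],
    [25,155,1],
  ],
  roll=[0,0,0,0,0,0,0,0,0,0],
)

```text
clock: 5.6
tool_pos: [532.3, 284.8, 140.2]
ee_rot: [3.141, -0.0, 2.787]
contact_force: [-2.7, -0.2, 8.0]
grip_width: 26.0
grip_force: 33.4
```

```bash
python3 - <<'E'
from arc import *
P=(613.8,189.9)
print('back',arc(P,130.7,209.5));print('clamp',arc(P,209,129.5))
E
```

```text
back [[8, -17, 0], [13, -36, 0], [16, -55, 0], [15, -74, 0], [11, -92, 0], [5, -111, 0], [-4, -127, 0], [-15, -143, 0], [-29, -156, 0]]
clamp [[14, 14, 0], [25, 29, 0], [34, 46, 0], [40, 65, 0], [43, 84, 0], [43, 103, 0], [41, 122, 0], [35, 140, 0], [27, 158, 0]]
```

Emit:
apply_moves(
  delta_pos=[
    [8,-17,0],
    [13,-36,0],
    [16,-55,0],
    [15,-74,0],
    [11,-92,0],
    [5,-111,0],
    [-4,-127,0],
    [-15,-143,0],
    [-29,-156,0],
    [-29,-156,0],
  ],
  roll=[0,0,0,0,0,0,0,0,0,0],
)

```text
clock: 6.85
tool_pos: [505.5, 129.3, 140.3]
ee_rot: [3.138, 0.0, 2.787]
contact_force: [2.5, 6.6, 7.3]
grip_width: 25.9
grip_force: 36.2
```

Emit:
apply_moves(
  delta_pos=[
    [14,14,0],
    [25,29,0],
    [34,46,0],
    [40,65,0],
    [43,84,0],
    [43,103,0],
    [41,122,0],
    [35,140,0],
    [27,158,0],
    [27,158,0],
  ],
  roll=[0,0,0,0,0,0,0,0,0,0],
)

```text
clock: 8.1
tool_pos: [535.2, 286.0, 140.2]
ee_rot: [3.142, -0.0, 2.787]
contact_force: [-2.0, 0.2, 10.6]
grip_width: 26.2
grip_force: 36.5
```

Emit:
apply_moves(
  delta_pos=[
    [8,-18,0],
    [14,-36,0],
    [16,-55,0],
    [16,-74,0],
    [13,-93,0],
    [7,-112,0],
    [-2,-129,0],
    [-13,-144,0],
    [-27,-158,0],
    [-27,-158,0],
  ],
  roll=[0,0,0,0,0,0,0,0,0,0],
)

```text
clock: 9.35
tool_pos: [506.1, 129.0, 140.3]
ee_rot: [3.138, 0.001, 2.787]
contact_force: [4.7, 5.4, 5.4]
grip_width: 26.0
grip_force: 37.6
```

Emit:
apply_moves(
  delta_pos=[
    [14,14,0],
    [25,29,0],
    [34,46,0],
    [40,65,0],
    [43,84,0],
    [43,103,0],
    [43,103,0],
  ],
  roll=[0,0,0,0,0,0,0],
)

```text
clock: 10.22
tool_pos: [501.2, 239.6, 140.1]
ee_rot: [-3.141, 0.001, 2.787]
contact_force: [-0.4, -1.1, 11.1]
grip_width: 26.0
grip_force: 38.2
```

Emit:
apply_moves(
  delta_pos=[
    [-1,9,0],
    [-2,19,0],
    [-5,28,0],
    [-8,37,0],
    [-12,46,0],
    [-16,55,0],
    [-16,55,0],
  ],
  roll=[0,0,0,0,0,0,0],
)

```text
clock: 11.1
tool_pos: [537.3, 281.0, 139.5]
ee_rot: [-3.138, 0.004, 2.782]
contact_force: [9.2, -8.4, 3.1]
grip_width: 25.9
grip_force: 35.1
```

```bash
python3 - <<'E'
from h import *
im=snap('wrist','w4.png')
cv2.imwrite('pics/w4c.png',np.hstack([cv2.imread('pics/w4.png')[180:380,180:480],cv2.imread('pics/w3.png')[180:380,180:480]]))
print(sense()['contact_force'],sense()['tool_pos'])
E
```

```text
[ 9.06101778 -8.71273078  2.78575342] [537.32984845 281.01310352 139.52634858]
```

View pics/w4c.png

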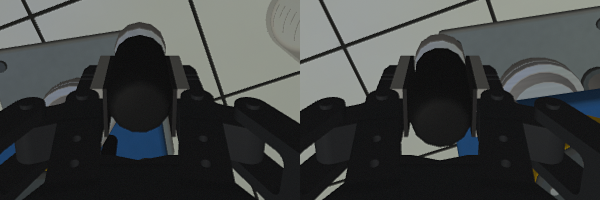

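The wrist crop shows the grip slid about 5 mm along the pads, outward from the palm, because the lever resisted near the end of the stroke. The foot is probably seated. I'll re-centre the grip, return, and test again.

Emit:
apply_moves(
  delta_pos=[
    [0,0,0],
    [0,0,0],
    [3,1,0],
    [6,2,0],
    [6,2,0],
  ],
  roll=[0,0,0,0,0],
  claw=-0.2,
)

```text
clock: 11.78
tool_pos: [529.3, 290.5, 139.3]
ee_rot: [3.141, -0.0, 2.788]
contact_force: [0.1, -0.2, 0.1]
grip_width: 51.3
grip_force: 0.0
```

Emit:
apply_moves(
  delta_pos=[
    [0,0,0],
    [0,0,0],
    [0,0,0],
    [0,0,0],
    [0,0,0],
  ],
  roll=[0,0,0,0,0],
  claw=1,
)

```text
clock: 12.4
tool_pos: [529.9, 289.9, 139.4]
ee_rot: [3.141, 0.0, 2.787]
contact_force: [0.2, -0.7, 1.7]
grip_width: 25.9
grip_force: 31.2
```

Emit:
apply_moves(
  delta_pos=[
    [0,0,0],
    [0,0,0],
    [-3,0,0],
    [-6,0,0],
    [-6,0,0],
  ],
  roll=[0,0,0,0,0],
  claw=-0.2,
)

```text
clock: 13.02
tool_pos: [535.7, 287.7, 139.3]
ee_rot: [3.142, 0.0, 2.786]
contact_force: [-0.4, -0.3, 0.9]
grip_width: 51.2
grip_force: 0.0
```

```bash
python3 - <<'E'
from h import *
im=snap('wrist','w5.png')
cv2.imwrite('pics/w5c.png',np.hstack([cv2.imread('pics/w5.png')[180:380,180:480],cv2.imread('pics/w3.png')[180:380,180:480]]))
print(sense()['contact_force'],sense()['tool_pos'])
E
```

```text
[-0.54185957 -0.53892723  0.13795555] [535.51150936 287.82630467 139.24723656]
```

View pics/w5c.png

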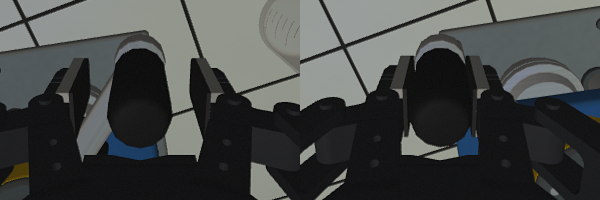

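The grip is centred again (crop column 137, same row extent as when first held). Its position puts the lever near 128.7°, at the black end. Another return and test stroke.

Emit:
apply_moves(
  delta_pos=[
    [0,0,0],
    [0,0,0],
    [0,0,0],
    [0,0,0],
  ],
  roll=[0,0,0,0],
  claw=1,
  squeeze=50,
)

```text
clock: 13.58
tool_pos: [535.4, 288.0, 139.5]
ee_rot: [3.141, 0.0, 2.787]
contact_force: [0.2, -0.1, 2.3]
grip_width: 26.2
grip_force: 49.1
```

Emit:
apply_moves(
  delta_pos=[
    [8,-18,0],
    [14,-36,0],
    [16,-55,0],
    [16,-74,0],
    [13,-93,0],
    [7,-112,0],
    [-2,-129,0],
    [-13,-144,0],
    [-27,-158,0],
    [-27,-158,0],
  ],
  roll=[0,0,0,0,0,0,0,0,0,0],
)

```text
clock: 14.82
tool_pos: [504.5, 130.0, 139.4]
ee_rot: [-3.141, -0.003, 2.786]
contact_force: [-9.0, -0.3, 8.5]
grip_width: 25.6
grip_force: 52.1
```

Emit:
apply_moves(
  delta_pos=[
    [14,14,0],
    [25,29,0],
    [34,46,0],
    [34,46,0],
  ],
  roll=[0,0,0,0],
)

```text
clock: 15.32
tool_pos: [489.2, 183.2, 139.4]
ee_rot: [-3.137, -0.001, 2.786]
contact_force: [-7.3, -10.3, 11.1]
grip_width: 25.3
grip_force: 52.6
```

Emit:
apply_moves(
  delta_pos=[
    [3,10,0],
    [6,19,0],
    [6,19,0],
  ],
  roll=[0,0,0],
)

```text
clock: 15.7
tool_pos: [489.3, 196.9, 139.2]
ee_rot: [-3.129, -0.003, 2.781]
contact_force: [-18.3, -29.4, 25.7]
grip_width: 25.5
grip_force: 54.5
```

At 177° the lever resists with 29 N: firm, so the foot is seated. Swing back to the green pin.

Emit:
apply_moves(
  delta_pos=[
    [-3,-10,0],
    [-6,-19,0],
    [-10,-28,0],
    [-15,-36,0],
    [-20,-44,0],
    [-26,-51,0],
    [-33,-58,0],
    [-40,-65,0],
    [-42,-67,0],
    [-42,-67,0],
  ],
  roll=[0,0,0,0,0,0,0,0,0,0],
)

```text
clock: 16.95
tool_pos: [504.6, 129.8, 139.4]
ee_rot: [3.141, -0.005, 2.789]
contact_force: [-14.2, 6.3, 11.4]
grip_width: 25.8
grip_force: 52.8
```

Emit:
apply_moves(
  delta_pos=[
    [0,0,0],
    [0,0,0],
    [0,0,0],
    [0,0,-5],
    [0,0,-30],
    [0,0,-65],
    [0,0,-100],
    [0,0,-140],
    [0,0,-150],
    [0,0,-150],
  ],
  roll=[0,0,0,0,0,0,0,0,0,0],
  claw=-0.3,
)

```text
clock: 18.2
tool_pos: [507.2, 127.9, 289.6]
ee_rot: [3.141, 0.001, 2.787]
contact_force: [-0.1, 0.4, -1.3]
grip_width: 55.3
grip_force: 0.0
```

```bash
python3 - <<'E'
from h import *
c=cam('wrist');s=sense();im=snap('wrist','w6.png');np.savez('w6.npz',K=c[0],R=c[1],t=c[2]);print(s['tool_pos'],s['ee_rot'])
b=cv2.imread('pics/w6.png')
hsv=cv2.cvtColor(b,cv2.COLOR_BGR2HSV);m=cv2.inRange(hsv,(45,120,40),(85,255,255))
n,l,st,ce=cv2.connectedComponentsWithStats(m)
for i in range(1,n):
    if st[i,4]>50: print('green',st[i],ce[i],ray('w',*ce[i],56,c).round(1))
E
```

```text
[507.16125314 127.85228707 289.57021401] [3.14085485e+00 6.17150589e-04 2.78670881e+00]
green [ 94 233  28  24 501] [107.28542914 244.44311377] [ 503.6 -179.8   56. ]
green [361 232   9   9  58] [364.86206897 236.15517241] [614.8 154.8  56. ]
```

View pics/w6.png

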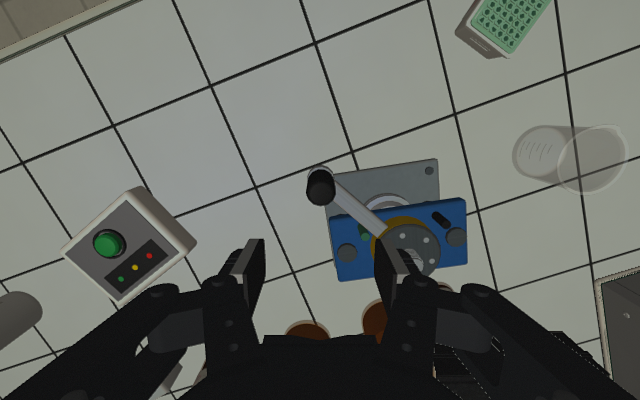

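The wrist view shows the grip at (321,190), with the lever lying against the green pin at (365,237). The spindle is screwed well down, and the console key is at (107,244). Now to the key with shut fingers.

Emit:
apply_moves(
  delta_pos=[
    [-10,-29,0],
    [-21,-58,0],
    [-32,-88,10],
    [-42,-117,20],
    [-52,-146,35],
    [-63,-175,50],
    [-74,-204,65],
    [-84,-234,80],
    [-95,-263,95],
    [-105,-292,110],
  ],
  roll=[0,0,0,0,0,0,0,0,0,0],
  claw=1,
  squeeze=30,
)

```text
clock: 19.5
tool_pos: [503.1, -183.2, 177.4]
ee_rot: [-3.141, -0.002, 2.787]
contact_force: [0.5, 0.3, 0.2]
grip_width: -0.3
grip_force: 0.0
```

Emit:
apply_moves(
  delta_pos=[
    [0,0,0],
    [0,0,0],
  ],
  roll=[0,0],
)

```text
clock: 19.75
tool_pos: [503.6, -181.7, 178.5]
ee_rot: [-3.141, -0.002, 2.787]
contact_force: [0.3, -0.6, -0.4]
grip_width: -0.2
grip_force: 0.0
```

```bash
python3 - <<'E'
from h import *
c=cam('wrist');s=sense();im=snap('wrist','w7.png');print(s['tool_pos'],s['ee_rot'],s['contact_force'],s['grip_width'])
b=cv2.imread('pics/w7.png')
hsv=cv2.cvtColor(b,cv2.COLOR_BGR2HSV);m=cv2.inRange(hsv,(45,120,40),(85,255,255))
n,l,st,ce=cv2.connectedComponentsWithStats(m)
for i in range(1,n):
    if st[i,4]>50: print('green',st[i],ce[i],ray('w',*ce[i],56,c).round(1))
print(proj('w',s['tool_pos'],c),proj('w',(504,-182,56),c))
E
```

```text
[ 503.6499339  -181.72165133  178.50338197] [-3.14149906e+00 -1.55547678e-03  2.78701379e+00] [ 0.29528127 -0.58633674 -0.4239501 ] -0.155356914778144
green [298 176  36  35 982] [315.83808554 192.98065173] [ 503.8 -184.4   56. ]
[317.63228692 250.52684418] [318.30880419 192.28442944]
```

View pics/w7.png

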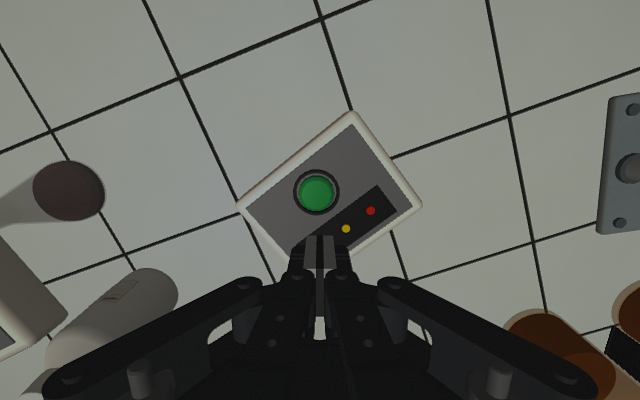

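The key top sits at (316,193), just ahead of the fingertips, and casts to (504,-184). This is 2 to 3 mm from the TCP. Descend to just above it.

Emit:
apply_moves(
  delta_pos=[
    [-1,-2,30],
    [-1,-2,65],
    [-1,-2,95],
    [-1,-2,112],
    [-1,-2,118],
    [-1,-2,118],
    [-1,-2,118],
  ],
  roll=[0,0,0,0,0,0,0],
)

```text
clock: 20.68
tool_pos: [504.9, -184.8, 62.3]
ee_rot: [3.141, 0.002, 2.787]
contact_force: [0.4, -0.2, -0.2]
grip_width: 0.1
grip_force: 0.0
```

Emit:
apply_moves(
  delta_pos=[
    [0,0,1],
    [0,0,2],
    [0,0,3],
    [0,0,3],
  ],
  roll=[0,0,0,0],
)

```text
clock: 21.18
tool_pos: [504.2, -184.6, 58.2]
ee_rot: [3.142, -0.0, 2.787]
contact_force: [-0.1, -0.5, -0.8]
grip_width: -0.1
grip_force: 0.0
```

Emit:
apply_moves(
  delta_pos=[
    [0,0,1],
    [0,0,2],
    [0,0,2],
    [0,0,2],
  ],
  roll=[0,0,0,0],
)

```text
clock: 21.68
tool_pos: [504.2, -184.7, 56.3]
ee_rot: [3.142, -0.0, 2.787]
contact_force: [-0.3, 0.0, -0.3]
grip_width: 0.1
grip_force: 0.0
```

Emit:
apply_moves(
  delta_pos=[
    [0,0,1],
    [0,0,1],
    [0,0,1],
  ],
  roll=[0,0,0],
)

```text
clock: 22.05
tool_pos: [504.3, -184.7, 55.3]
ee_rot: [3.142, 0.0, 2.787]
contact_force: [0.4, 0.2, 0.7]
grip_width: -0.2
grip_force: 0.3
```

Emit:
apply_moves(
  delta_pos=[
    [0,0,1],
    [0,0,1],
    [0,0,1],
  ],
  roll=[0,0,0],
)

```text
clock: 22.42
tool_pos: [504.3, -184.6, 54.3]
ee_rot: [3.141, 0.0, 2.787]
contact_force: [0.8, -0.0, 1.2]
grip_width: 0.1
grip_force: 0.6
```

Emit:
apply_moves(
  delta_pos=[
    [0,0,1],
    [0,0,1],
    [0,0,1],
  ],
  roll=[0,0,0],
)

```text
clock: 22.8
tool_pos: [504.3, -184.7, 53.3]
ee_rot: [3.141, 0.0, 2.787]
contact_force: [0.4, -0.2, 2.5]
grip_width: 0.0
grip_force: 1.2
```

Emit:
apply_moves(
  delta_pos=[
    [0,0,0.5],
    [0,0,0.5],
    [0,0,0.5],
  ],
  roll=[0,0,0],
)

```text
clock: 23.18
tool_pos: [504.3, -184.6, 52.9]
ee_rot: [3.141, 0.0, 2.787]
contact_force: [-0.4, 0.1, 4.1]
grip_width: 0.1
grip_force: 2.0
```

Emit:
apply_moves(
  delta_pos=[
    [0,0,0.5],
    [0,0,0.5],
    [0,0,0.5],
  ],
  roll=[0,0,0],
)

```text
clock: 23.55
tool_pos: [504.4, -184.6, 52.3]
ee_rot: [3.141, 0.0, 2.787]
contact_force: [-0.0, -0.4, 5.3]
grip_width: -0.0
grip_force: 2.4
```

Emit:
apply_moves(
  delta_pos=[
    [0,0,0.7],
    [0,0,0.7],
    [0,0,0.7],
  ],
  roll=[0,0,0],
)

```text
clock: 23.92
tool_pos: [504.3, -184.7, 51.6]
ee_rot: [3.141, 0.0, 2.787]
contact_force: [0.1, 0.7, 4.6]
grip_width: 0.2
grip_force: 2.3
```

Emit:
apply_moves(
  delta_pos=[
    [0,0,0.7],
    [0,0,0.7],
    [0,0,0.7],
  ],
  roll=[0,0,0],
)

```text
clock: 24.3
tool_pos: [504.3, -184.6, 50.8]
ee_rot: [3.142, 0.0, 2.787]
contact_force: [-0.1, -0.2, 3.2]
grip_width: 0.4
grip_force: 1.4
```

Emit:
apply_moves(
  delta_pos=[
    [0,0,0.6],
    [0,0,0.6],
    [0,0,0.6],
  ],
  roll=[0,0,0],
)

```text
clock: 24.68
tool_pos: [504.3, -184.6, 50.2]
ee_rot: [3.141, -0.0, 2.787]
contact_force: [1.1, -0.1, 2.4]
grip_width: -0.3
grip_force: 1.4
```

The force peaked at 5.3 N and has fallen to about 3 N, 2 mm further on: the key has clicked. Release.

Emit:
apply_moves(
  delta_pos=[
    [0,0,-3],
    [0,0,-8],
    [0,0,-20],
    [0,0,-45],
    [0,0,-80],
    [0,0,-120],
    [0,0,-150],
    [0,0,-150],
    [0,0,-150],
  ],
  roll=[0,0,0,0,0,0,0,0,0],
)

```text
clock: 25.8
tool_pos: [503.9, -184.5, 200.0]
ee_rot: [3.141, -0.001, 2.787]
contact_force: [-0.1, -0.6, -0.1]
grip_width: 0.3
grip_force: 0.0
```

```bash
python3 - <<'E'
from h import *
snap('top','top3.png')
b=[cv2.resize(cv2.imread(f'pics/top{i}.png')[150:260,165:365],None,fx=2,fy=2,interpolation=cv2.INTER_CUBIC) for i in (1,3)]
b3=cv2.resize(cv2.imread('pics/top3.png')[160:200,205:275],(800,340)[0:2],interpolation=cv2.INTER_CUBIC)
b3=cv2.resize(b3,(800,340))
cv2.imwrite('pics/fin.png',np.vstack([np.hstack(b),b3]))
E
```

```text
(no output)
```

View pics/fin.png

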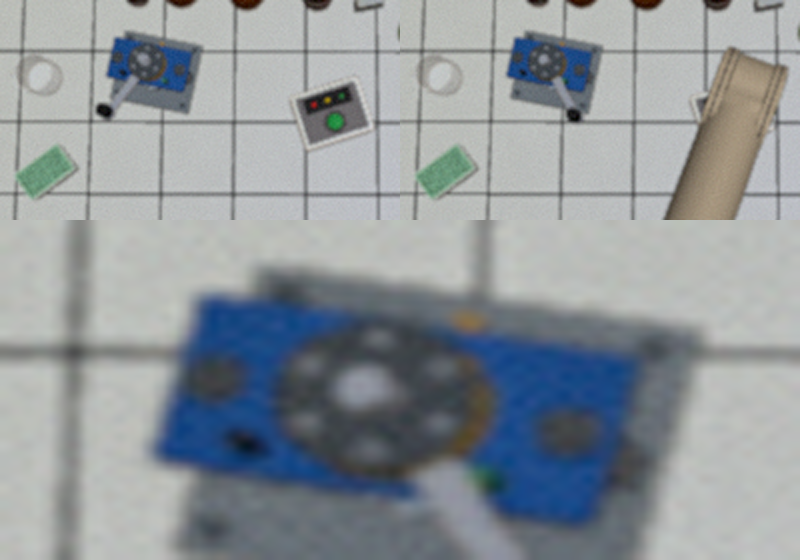

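The lever rests against the green pin, seen at (485,480) in the enlarged crop. The beaker and tip box stand where they were, and the arm is clear of everything.

```bash
python3 -c "
from h import *
print(job.close_job())"
```

```text
the job is handed in; nothing more can be done
None
```

I handed the job in at about 26 s: the press went firm at 29 N on the grip, the lever rests against the green pin, and the small console's green key was pressed just past its click and let up, with the beaker and tip box unmoved.

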